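# Find the concealed catch and spring the drawer

## Task

Open the handleless drawer of the low box on the bench: feel across the sunken flat panel in the box's top for the flush round button, and press it in with the fingertips until the drawer springs open by itself. Then let the button come back up and move clear, leaving the drawer open. Pick nothing up, do not lean hard on the panel, keep off the drawer, and leave the kettlebell, mug, carabiner and hex key where they are.

Things in the scene. Friction and masses are not known exactly. Their poses are not given: they have to be found in the camera images.
- case: low laminate box fixed to the bench: 400 mm along its y, 220 mm along its x, 90 mm high; origin at the centre of its underside. The handleless wooden drawer front is its face towards -x (towards the robot at yaw 0).
- panel_mid (a point): point in the middle of the sunken flat panel in the box's top, on the panel's surface, 88.5 mm above the bench. The visible panel measures 170 mm along the box's y and 90 mm along its x and lies 1.5 mm below the box's rim. The panel is rigid except for the button (see the catch), which lies somewhere on its long centre line (the box's x = 0).
- catch (a joint): how far the panel's one round button is pressed, m: 0 up, 0.007 at its stop; springs back. 50 mm across, of the panel's own plain material, in a 54 mm hole, face 2.5 mm below the panel's surface; its centre lies anywhere within 50 mm left or right (box's y) of panel_mid, new each time. Pressed straight down: about 1.2 N at first, 5 N at the stop; frees the drawer at about 0.004.
- drawer (a joint): how far the drawer is open, m: 0 shut and locked, 0.06 fully open. Once the catch frees it a spring drives it out towards the box's -x in under 2 s, and it stays out.
- drawer_front (a point): middle of the drawer's outer front face, which is 374 mm wide and 64 mm high; moves with the drawer.
- kettlebell: loose small green vinyl kettlebell, 112 mm across, 162 mm high, stands beside the box; origin at the centre of its underside
- mug: loose white ceramic mug, 82 mm across, 95 mm high, stands beside the box; origin at the centre of its underside
- carabiner: loose aluminium carabiner, 94 x 58 mm, 10 mm thick, lies flat behind the box; origin under its middle
- hex_key: loose L-shaped steel hex key, 108 x 40 mm, 8 mm thick, lies flat behind the box; origin under the middle of its long arm

How it is judged:
On the way:
1. the button is pressed in by the fingers (value of joint catch above 0.003 m and contact force between the fingers and catch above 0.5 N), for 0.02 s.
At the end, for the whole second after the job is handed in: The drawer is open by more than 50 mm and at rest, the button is back up to within 1.5 mm, and the kettlebell, mug, carabiner and hex key are within 15 mm of where they began (value of joint drawer above 0.05 m and value of joint catch below 0.0015 m and velocity of joint drawer below 0.01 m/s and distance of each of kettlebell, mug, carabiner, hex_key from where it was at the start of the episode below 0.015 m); the robot touches nothing.
It fails at once if the robot leans hard on something (over 60 N) (contact force between the arm and anything else above 60 N).
It fails at once if the drawer is handled instead of being left to spring open (over 3 N) (contact force between the arm and drawer above 3 N).
It fails at once if a bystander is shifted or lifted by over 15 mm (distance of any of kettlebell, mug, carabiner, hex_key from where it was at the start of the episode above 0.015 m).
It also fails if it takes over 58 s, if anything falls off the work surface, if the arm or the gripper's body presses on something with over 40 N, if the wrist force passes 120 N, or if a joint passes its speed limit or range.

## Robot

A 7-joint arm with a two-finger parallel gripper is mounted at the origin on the work surface. World frame = base frame: x ahead of the robot, y to its left, z up, the work surface at z = 0. Lengths are in m, angles in rad, forces in N, time in s.
With the tool pointing down it reaches from about 0.4 to 0.85 m from the base axis. Payload 10.4 kg.
Tool frame: the origin (TCP) lies at the very end of the fingers, on their centre line; the grasp point (between the pads) lies 19 mm behind it; z points along the fingers, x is the direction in which the jaws open and shut, and the axes are right-handed (so a half turn about z gives the same grasp; the last joint's range is limited). The gripper opens to 85 mm and grips with 20 to 120 N. Pads are 22 mm wide; open, the fingers measure 114 mm over their backs; the gripper's body (76 mm by 85 mm) begins 54 mm behind the grasp point. The pads swing forward as they close: fully open they stand 13 mm farther back than shut.
Start: joints at [1.136, 0.332, -0.065, 1.46, 0.022, 1.35, -0.088], TCP at [0.25, -0.573, 0.231] pointing down, gripper open.
Joint ranges: [-2.6, 2.6], [-0.5, 2.12], [-1.47, 1.34], [0.16, 2.42], [-1.27, 4.41], [0.06, 2.06], [-2.6, 2.6]. Speed limits (rad/s): [2.22, 2.22, 2.79, 2.79, 3.14, 3.14, 3.14].

## Interface

Orientations are given as a rotation vector (axis times angle).
In Python, from plant import r gives the robot as it stands. The module is installed in compiled form; this text tells all that it offers.
- The arm moves only by the tool apply_moves, never from a script. Its arguments are lists of equal length, an entry for each row: "offset": the shift along the tool's x, y, z in cm, a list of three; "turn": the turn about the tool's z in rad. A call has 1 to 20 rows; each row is the pose to reach, as a shift and turn from the pose commanded when the call began, along the tool's axes at that moment; what a row does not reach only later rows make up. A row lasts 1/8 s, in which the tool goes at most 62.5 mm and 10.7 degrees, less where a joint would pass 70% of its speed; a pose out of reach is approached as far as the arm can. A call with a gripper value outside its range is refused whole. "fingers" is the opening, from -1 (shut) to 1 (fully open), so that 0 is half open, set as the call begins (left out, the last holds). The fingers move at their own pace and stop on an object; "force" is the grip in N (left out, the last holds). Time passes only in rows, so rows that repeat a pose let the fingers close. It gives the time, the measured TCP pose, the force and the opening at its end, in the units of the state.
- r.get_obs(): the state, without advancing time (a new reading comes with each control period).
- r.camera(name): name is "scene" or "top" or "wrist"; returns (picture, depth): 420x560x3 uint8, red, green, blue; 420x560 float32, m along the optical axis (not along the pixel's ray), 0 where there is no reading.
- r.camera_model(name): a dict with "fov_y" (degrees; the focal length in pixels is half the picture's height over the tangent of half this angle, whatever the lens; pixels are square), "cx", "cy" (the principal point, pixels), "extrinsics" (4x4, takes a point from world to camera coordinates). Camera axes: x right, y down, z forward; pixel columns grow to the right and rows downward; lengths in m; the calibration is good to about 2 mm. A picture is of the moment at which its call begins: read the wrist's pose just before it. camera_model takes no time and is no camera call; for the wrist camera it gives the pose at the moment of the call.
- r.sign_off(): hands the job in, once; it reports no verdict.
The state is a dict: "t": time; "joint_pos": joint angles; "qd": joint speeds; "tau": joint torques, N m; "tcp_pos": TCP position; "tool_rot": TCP orientation; "contact_force": force on the tool from outside, world axes, zero at the start; "ft_torque": the same for the moment, N m; "opening": finger opening in m.
Only numpy, scipy, OpenCV 4.12 (cv2) and the standard library are available. Lean on these libraries where they do the work, as an engineer would, in place of code of your own. Each camera call takes 0.05 s, during which the arm holds its last target.

## Working session

There is one attempt and no reset: what is moved stays moved. The work goes in short steps, Python scripts to look and compute and a tool call to move; the robot and the scene stay as the last step left them, time stands still between calls to the robot, and variables do not carry over. Pictures are saved under pics/ and viewed, and the job is handed in when it is done.

Besides the shell and the picture viewer there is one more tool, called after "Call:" by a JSON object that holds its "name" and its "arguments", one argument or row to a line. apply_moves: Moves the arm, as the interface text tells. Its arguments: {"type":"object","properties":{"offset":{"type":"array","items":{"type":"array","items":{"type":"number"}}},"turn":{"type":"array","items":{"type":"number"}},"fingers":{"type":"number"},"force":{"type":"number"}},"required":["offset","turn"]}

```bash
mkdir -p pics
cat > h.py <<'E'
from plant import r
import numpy as np, cv2
def shot(n,fn):
    p,d=r.camera(n); m=r.camera_model(n)
    cv2.imwrite('pics/'+fn+'.png',p[:,:,::-1]); np.savez('pics/'+fn+'.npz',p=p,d=d,E=m['extrinsics'],f=210/np.tan(np.radians(m['fov_y']/2)),cx=m['cx'],cy=m['cy'])
def world(fn):
    z=np.load('pics/'+fn+'.npz'); d=z['d']; v,u=np.mgrid[:420,:560]
    P=np.stack([(u-z['cx'])/z['f']*d,(v-z['cy'])/z['f']*d,d,np.ones_like(d)],-1)
    W=(P@np.linalg.inv(z['E']).T)[...,:3]; W[d==0]=np.nan
    return W
E
python3 - <<'E'
from h import *
o=r.get_obs(); print(o)
shot('top','top0'); shot('scene','sc0'); print(r.camera_model('top'))
E
```

```text
{'t': 0.0, 'joint_pos': array([ 1.1363998 ,  0.33289976, -0.06470085,  1.46094966,  0.02161028,
        1.34990767, -0.08850614]), 'qd': array([ 0.00157146, -0.00063118, -0.00086621,  0.00018374, -0.0010837 ,
       -0.00086885,  0.00056511]), 'tau': array([-2.49640852e-04, -6.25434136e+01,  4.87953576e-02, -3.91598511e+01,
        1.60462072e-02,  9.99575568e-03,  2.95720679e-05]), 'tcp_pos': array([ 0.24999881, -0.57240474,  0.23049454]), 'tool_rot': array([-2.62808331e+00,  1.71992548e+00,  1.99404550e-03]), 'contact_force': array([0.23403543, 0.62444371, 0.34966715]), 'ft_torque': array([ 0.02014994, -0.01018941, -0.01877863]), 'opening': 0.08579301417994398}
{'fov_y': 45.414082242871814, 'cx': 279.72071273703307, 'cy': 218.0195927309649, 'extrinsics': array([[-0.01657787, -0.99984798, -0.00540227,  0.0535637 ],
       [-0.97693905,  0.01734788, -0.21281245,  0.6213192 ],
       [ 0.21287382,  0.00174971, -0.97707813,  1.11586488],
       [ 0.        ,  0.        ,  0.        ,  1.        ]])}
```

View pics/top0.png

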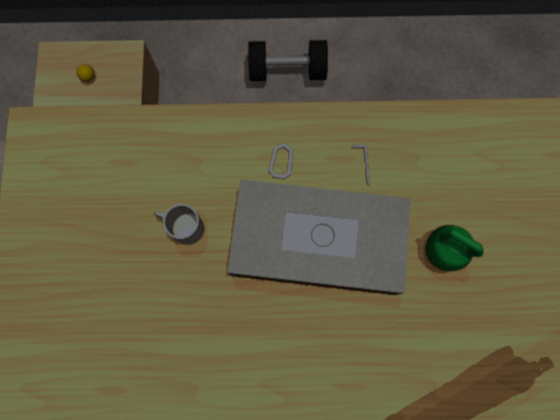

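View pics/sc0.png

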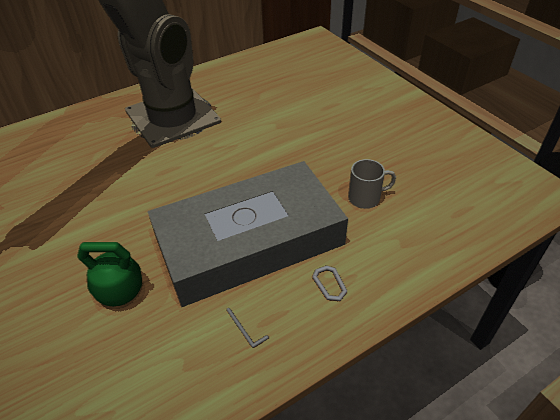

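The top view shows the panel spanning about (283-358, 212-257), with a circle at about (322,235). The mug is at (183,223), the kettlebell at (450,247), and the carabiner and hex key are behind the box. Next I'll measure these.

Run:
```python
from h import *
W=world('top0'); z=np.load('pics/top0.npz'); p=z['p']
for n,(u,v) in dict(button=(322,235),panL=(290,235),panR=(350,235),kb=(450,247),mug=(183,223)).items(): print(n,W[v-2:v+3,u-2:u+3].reshape(-1,3).mean(0).round(4))
m=(W[...,2]>.075)&(W[...,2]<.1)
n,l,s,c=cv2.connectedComponentsWithStats(m.astype(np.uint8)); i=1+np.argmax(s[1:,4])
pts=W[l==i][:,:2].astype(np.float32); print('case',cv2.minAreaRect(pts),np.median(W[l==i][:,2]))
# panel: bright
g=p.min(2); mm=(g>115)&(l==i); print(g[235,290],g[200,290]); 
pp=W[220:250,285:355]; 
print(np.nanmedian(W[215:255,290:300,2]),np.nanmedian(W[228:242,315:330,2]),np.nanmedian(W[215:255,340:353,2]))
c=p[180:300,225:415]; cv2.imwrite('pics/c0.png',cv2.resize(c[:,:,::-1],None,fx=4,fy=4,interpolation=cv2.INTER_CUBIC))
k=(W[...,2]>.13)&(W[...,0]>.3); print('tall',np.nanmin(W[k],0),np.nanmax(W[k],0))
```

```text
button [ 0.5762 -0.0537  0.0866]
panL [0.5772 0.0199 0.0885]
panR [ 0.5748 -0.1178  0.088 ]
kb [ 0.541  -0.3398  0.1015]
mug [0.6271 0.283  0.0057]
case ((0.5762557983398438, -0.048727989196777344), (0.40130531787872314, 0.22178079187870026), 82.57401275634766) 0.0897829385631852
112 94
0.08864194246466917 0.08652964420368026 0.08863321803531643
tall [ 0.51516543 -0.40107059  0.13018058] [ 0.57922585 -0.30994047  0.16613021]
```

View pics/c0.png

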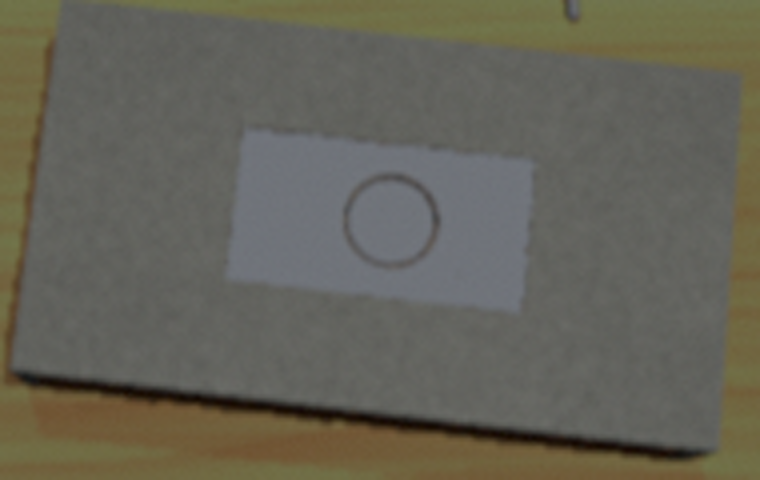

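```bash
cat >> h.py <<'E'
from scipy.spatial.transform import Rotation as R
def off(t):
    o=r.get_obs(); A=R.from_rotvec(o['tool_rot']); print('tcp',o['tcp_pos'].round(4),'off cm',(A.inv().apply(np.array(t)-o['tcp_pos'])*100).round(2),'t',o['t'],'F',o['contact_force'].round(2)); return A
E
python3 - <<'E'
from h import *
W=world('top0'); print(W[233:238,320:326].reshape(-1,3).mean(0))
A=off([.5765,-.055,.2305]); print(A.as_matrix().round(3))
E
```

```text
[ 0.57619083 -0.05481962  0.08658928]
tcp [ 0.2501 -0.5724  0.2306] off cm [-3.435e+01 -5.063e+01  5.000e-02] t 0.1 F [0.09 0.68 0.37]
[[ 0.4   -0.916 -0.001]
 [-0.916 -0.4    0.001]
 [-0.001  0.    -1.   ]]
```

Call:
{"name": "apply_moves", "arguments": {
  "offset": [
    [-2, -3, 0],
    [-4.5, -6.6, 0],
    [-7, -10.3, 0],
    [-9.5, -14, 0],
    [-12, -17.7, 0],
    [-14.5, -21.4, 0],
    [-17, -25, 0],
    [-19.5, -28.7, 0],
    [-22, -32.4, 0],
    [-24.5, -36, 0],
    [-27, -39.8, 0],
    [-29.5, -43.5, 0],
    [-32, -47.2, 0],
    [-33.5, -49.5, 0],
    [-34.3, -50.6, 0],
    [-34.3, -50.6, 0],
    [-34.3, -50.6, 0],
    [-34.3, -50.6, 0]
  ],
  "turn": [0, 0, 0, 0, 0, 0, 0, 0, 0, 0, 0, 0, 0, 0, 0, 0, 0, 0],
  "fingers": -1
}}

```text
t: 2.35
tcp_pos: [0.5762, -0.0572, 0.2314]
tool_rot: [2.627, -1.722, 0.001]
contact_force: [0.5, 0.3, -0.6]
opening: -0.0001
```

Run:
```python
from h import *
off([.5763,-.055,.10]); shot('wrist','w1'); shot('top','t1')
W=world('w1'); z=W[...,2]
g=cv2.imread('pics/w1.png'); cv2.imwrite('pics/w1b.png',cv2.convertScaleAbs(g,alpha=1.8))
m=(z>.0845)&(z<.0875); print(m.sum(), np.nanmedian(W[m],0))
```

```text
tcp [ 0.5762 -0.0572  0.2314] off cm [-0.21 -0.1  13.14] t 2.35 F [ 0.48  0.28 -0.63]
12139 [ 0.58317573 -0.04739663  0.08696597]
```

View pics/w1b.png

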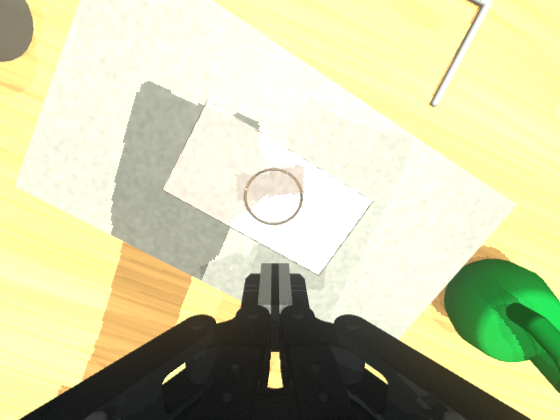

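The wrist view shows the shut fingers, with their tips at about (275,265), and the button ring centred at about (273,196).

Run:
```python
from h import *
W=world('w1')
print(np.nanmedian(W[192:201,269:278].reshape(-1,3),0))
for u,v in[(245,196),(301,196),(273,168),(273,224),(200,170),(330,220)]: print(u,v,W[v,u].round(4))
print(off([.5763,-.055,.10]).as_matrix().round(3))
```

```text
[ 0.57763372 -0.05393104  0.08505772]
245 196 [ 0.547  -0.032   0.0162]
301 196 [ 0.5846 -0.0805  0.0699]
273 168 [ 0.6021 -0.0434  0.0876]
273 224 [ 0.5519 -0.0651  0.0836]
200 170 [0.5742 0.0155 0.0865]
330 220 [ 0.5781 -0.112   0.087 ]
tcp [ 0.5764 -0.0568  0.2315] off cm [-0.17 -0.06 13.15] t 2.45 F [-0.01  0.45 -0.05]
[[ 0.399 -0.917  0.   ]
 [-0.917 -0.399 -0.   ]
 [ 0.001 -0.    -1.   ]]
```

Call:
{"name": "apply_moves", "arguments": {
  "offset": [
    [-0.1, -0.1, 2],
    [-0.2, -0.1, 4.5],
    [-0.2, -0.1, 7],
    [-0.2, -0.1, 9.5],
    [-0.2, -0.1, 11.5],
    [-0.2, -0.1, 12.5],
    [-0.2, -0.1, 13],
    [-0.2, -0.1, 13],
    [-0.2, -0.1, 13]
  ],
  "turn": [0, 0, 0, 0, 0, 0, 0, 0, 0]
}}

```text
t: 3.58
tcp_pos: [0.5772, -0.0537, 0.102]
tool_rot: [-2.628, 1.72, -0.002]
contact_force: [0.2, 0.1, -1.3]
opening: -0.0
```

Call:
{"name": "apply_moves", "arguments": {
  "offset": [
    [0, 0, 0.3],
    [0, 0, 0.6],
    [0, 0, 0.9],
    [0, 0, 1.1],
    [0, 0, 1.2],
    [0, 0, 1.3],
    [0, 0, 1.3],
    [0, 0, 1.3]
  ],
  "turn": [0, 0, 0, 0, 0, 0, 0, 0]
}}

```text
t: 4.58
tcp_pos: [0.5768, -0.0537, 0.0884]
tool_rot: [-2.629, 1.72, -0.0]
contact_force: [-0.3, -0.3, -0.4]
opening: 0.0001
```

No contact yet at z = 0.088. Creep down.

Call:
{"name": "apply_moves", "arguments": {
  "offset": [
    [0, 0, 0.1],
    [0, 0, 0.2],
    [0, 0, 0.3],
    [0, 0, 0.4],
    [0, 0, 0.4],
    [0, 0, 0.4]
  ],
  "turn": [0, 0, 0, 0, 0, 0]
}}

```text
t: 5.32
tcp_pos: [0.5768, -0.0537, 0.0844]
tool_rot: [-2.629, 1.72, -0.0]
contact_force: [-0.9, -0.2, 3.9]
opening: 0.0
```

Call:
{"name": "apply_moves", "arguments": {
  "offset": [
    [0, 0, 0.05],
    [0, 0, 0.1],
    [0, 0, 0.15],
    [0, 0, 0.2],
    [0, 0, 0.2],
    [0, 0, 0.2]
  ],
  "turn": [0, 0, 0, 0, 0, 0]
}}

```text
t: 6.08
tcp_pos: [0.5768, -0.0537, 0.0823]
tool_rot: [-2.629, 1.72, -0.0]
contact_force: [0.6, 0.1, 2.2]
opening: 0.0001
```

Call:
{"name": "apply_moves", "arguments": {
  "offset": [
    [0, 0, 0.05],
    [0, 0, 0.1],
    [0, 0, 0.15],
    [0, 0, 0.15],
    [0, 0, 0.15]
  ],
  "turn": [0, 0, 0, 0, 0]
}}

```text
t: 6.7
tcp_pos: [0.5768, -0.0537, 0.0809]
tool_rot: [-2.629, 1.72, -0.0]
contact_force: [0.3, 0.6, 4.0]
opening: -0.0003
```

Run:
```python
from h import *
shot('top','t2'); off([0.577,-.0537,.2])
```

```text
tcp [ 0.5768 -0.0537  0.0809] off cm [ 1.000e-02 -2.000e-02 -1.191e+01] t 6.75 F [ 0.24 -0.14  3.54]
```

View pics/t2.png

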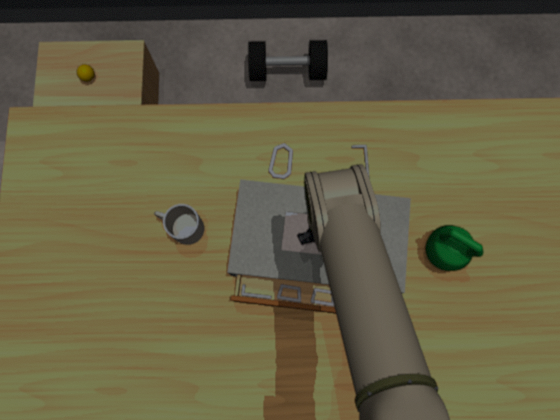

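The drawer has sprung out: its front edge is now at about row 300 in the image, below the box edge. I'll lift clear.

Call:
{"name": "apply_moves", "arguments": {
  "offset": [
    [0, 0, -0.5],
    [0, 0, -1.5],
    [0, 0, -3.5],
    [0, 0, -6],
    [0, 0, -9],
    [0, 0, -12],
    [0, 0, -14],
    [0, 0, -15],
    [0, 0, -15],
    [0, 0, -15],
    [0, 0, -15],
    [0, 0, -15]
  ],
  "turn": [0, 0, 0, 0, 0, 0, 0, 0, 0, 0, 0, 0]
}}

```text
t: 8.25
tcp_pos: [0.5765, -0.0537, 0.2303]
tool_rot: [2.628, -1.72, -0.001]
contact_force: [-0.7, -0.0, -0.1]
opening: 0.0001
```

Run:
```python
from h import *
shot('top','t3'); shot('wrist','w3'); shot('scene','s3'); o=r.get_obs(); print(o['t'],o['tcp_pos'],o['contact_force'],abs(o['qd']).max())
W=world('w3'); W1=world('w1'); T=world('t3')
print('button z before/after',np.nanmedian(W1[192:201,269:278,2]))
g=cv2.imread('pics/w3.png'); cv2.imwrite('pics/w3b.png',g)
# drawer front extents along box -x
yaw=np.radians(82.574-90); ex=np.array([np.cos(yaw),np.sin(yaw)]); ey=np.array([-np.sin(yaw),np.cos(yaw)])
q=T[...,:2]-np.array([.5763,-.0487]); a=q@ex; b=q@ey; z=T[...,2]
m=(z>.03)&(z<.1)&(abs(b)<.19)&(b>.05)&(a>-.25)&(a<.15); print('front x',np.nanpercentile(a[m],[.2,1,50]), 'drawer open', -np.nanpercentile(a[m],.2)-.11)
t0=world('top0'); p0=np.load('pics/top0.npz')['p'].astype(int); p3=np.load('pics/t3.npz')['p'].astype(int)
for n,(u0,u1,v0,v1) in dict(kb=(420,490,215,280),mug=(150,205,198,250),cb=(262,300,140,183),hk=(348,378,140,190)).items():
  print(n,abs(p0-p3)[v0:v1,u0:u1].mean().round(2))
```

```text
8.4 [ 0.57664851 -0.05365465  0.23062856] [ 0.55412664 -0.35275524  0.00058717] 0.0013477421422024881
button z before/after 0.08505771563011816
front x [-0.16988647 -0.16919436 -0.01247804] drawer open 0.05988647347928845
kb 4.5
mug 4.98
cb 5.64
hk 14.13
```

View pics/w3b.png

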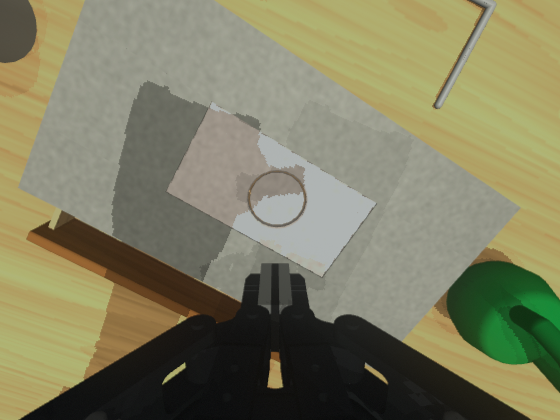

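View pics/t3.png

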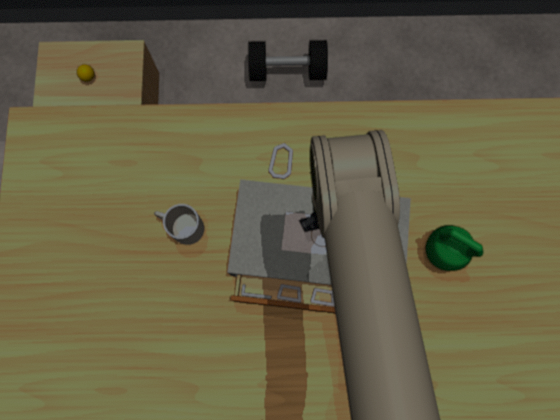

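In the wrist view the ring is at (277,198) and the drawer is out at lower left. The top view shows the bystanders unmoved, but the arm hides the hex key there. I'll check the button's height, then hand in.

Run:
```python
from h import *
W=world('w3');W1=world('w1')
print('after: button, panel', np.nanmedian(W[190:206,269:285,2]), np.nanmedian(W[165:190,195:215,2]),np.nanmedian(W[205:225,325:350,2]))
print('before:', np.nanmedian(W1[188:204,265:281,2]), np.nanmedian(W1[165:190,195:215,2]),np.nanmedian(W1[205:225,325:350,2]))
print('hexkey tip', np.nanmedian(W1[102:106,432:437].reshape(-1,3),0), np.nanmedian(W[104:108,435:440].reshape(-1,3),0))
r.sign_off(); print(r.get_obs()['t'])
```

```text
after: button, panel 0.08504787573411543 0.0875633626608989 0.0875448772129509
before: 0.08495401217084031 0.0874678957417003 0.08738407110809682
hexkey tip [ 0.72050517 -0.18003435  0.00574159] [ 0.72019978 -0.17965115  0.00522717]
the job is handed in; nothing more can be done
the job is handed in; nothing more can be done
```

The drawer is open and the job is handed in; sign-off gives no verdict. I found the button at about (0.577, -0.054) from the top and wrist cameras. I pressed it with the shut fingertips about 5 mm, at about 4 N, and the drawer sprang open. Then I lifted 15 cm clear, finishing at about 8.4 s.

My last checks, all before hand-in:
- **Drawer:** it measured about 60 mm open.
- **Button:** it is back up, 2.5 mm below the panel both before and after the press.
- **Robot:** the wrist force was back to about zero.
- **Bystanders:** the kettlebell, mug and carabiner look unmoved in the top pictures, by eye and not by measurement. The arm hid the hex key in the last top view, so I checked it in the wrist view, where its tip is within 1 mm of before.

No check failed. The wrist camera read about 1 mm lower in height than the top camera, within its calibration.

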